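# Zero the bench coffee mill

## Robot

A 6-joint arm with a two-finger parallel gripper is mounted at the origin on the work surface. World frame = base frame: x ahead of the robot, y to its left, z up, the work surface at z = 0. Lengths are in m, angles in rad, forces in N, time in s.
With the tool pointing down it reaches from about 0.425 to 0.95 m from the base axis. Payload 3.5 kg.
Tool frame: the origin (TCP) lies midway between the tips of the shut fingers; the grasp point (between the pads) lies 19 mm behind it; z points along the fingers, y is the line along which they close (so a half turn about z gives the same grasp; the last joint's range is limited). The gripper opens to 85 mm and grips with 20 to 120 N. Pads are 22 mm wide; open, the fingers measure 114 mm over their backs; the gripper's body (76 mm by 85 mm) begins 54 mm behind the grasp point. The pads swing forward as they close: fully open they stand 13 mm farther back than shut.
Start: joints at [1.032, 0.286, 1.577, -0, 1.279, -0.15], TCP at [0.256, 0.625, 0.193] pointing down, gripper open.
Joint ranges: [-2.77, 2.77], [-0.9, 2.22], [0.21, 2.48], [-1.53, 4.67], [0.24, 2.81], [-2.84, 2.84]. Speed limits (rad/s): [2.79, 2.79, 3.14, 3.14, 3.14, 3.14].

## Interface

Orientations are given as a unit quaternion [x, y, z, w].
In Python, from plant import * gives the robot as it stands.
- The arm moves only by the tool move_arm, never from a script. Its argument "moves" is a list of rows, each a list of 3 entries, a list of its own where there are three numbers: the opening, from 0 (shut) to 1 (fully open), then the shift along the tool's x, y, z in m, then the turn, a rotation vector about the tool's x, y, z in rad. A call has exactly 10 rows; each row shifts and turns the commanded pose from where the row before left it, along the tool's axes as they then stand; what a row does not reach is not made up. A row lasts 1/12 s, in which the tool goes at most 41.7 mm and 7.16 degrees, less where a joint would pass 70% of its speed; a pose out of reach is approached as far as the arm can. A call is refused whole if a number of a shift passes 0.0417 or a number of a turn 0.125, either way. A call with a gripper value outside its range is refused whole. The fingers move at their own pace and stop on an object; "grip_force" is the grip in N (left out, the last holds). Time passes only in rows, so rows that do not move let the fingers close, or fill a call up. It gives the time, the measured TCP pose, the force, the opening and the grip force at its end, in the units of the state.
- get_state(): the state, without advancing time (a new reading comes with each control period).
- read_camera(name): name is "scene" or "top" or "wrist"; returns the picture (480x640x3 uint8, red, green, blue); there is no depth.
- camera_params(name): a dict with "fx", "fy", "cx", "cy" (pixels), "rvec" (rotation vector, rad) and "tvec" (3), from world to camera coordinates, as OpenCV has them; the wrist camera has in their place "tool_from_camera" (4x4, takes a point from camera to tool coordinates, whose origin is the TCP and whose axes are the flange's). Camera axes: x right, y down, z forward; pixel columns grow to the right and rows downward; lengths in m; the calibration is good to about 2 mm. A picture is of the moment at which its call begins: read the wrist's pose just before it. camera_params takes no time and is no camera call.
- sign_off(): hands the job in; it is judged then, once.
The state is a dict: "time": time; "qpos": joint angles; "dq": joint speeds; "joint_efforts": joint torques, N m; "eef_pos": TCP position; "tcp_rot": TCP orientation; "contact_force": force on the tool from outside, world axes, zero at the start; "wrist_torque": the same for the moment, N m; "opening": opening from 0.0 (shut) to 1.0 (fully open); "finger_force": force on a finger pad.
Only numpy, scipy, OpenCV 4.12 (cv2) and the standard library are available. Lean on these libraries where they do the work, as an engineer would, in place of code of your own. Each camera call takes 0.05 s, during which the arm holds its last target. There are 200 camera calls.

## Task

Zero the coffee mill: pull the flat steel limiter plate straight up out of its slot on the mill and stand it in the pocket of the wooden caddy. Then turn the mill's setting wheel clockwise (seen from above) right to its stop, back it off anticlockwise by exactly two full turns, and finish while still gripping the wheel's black handle there. Leave everything else on the table where it is.

Things in the scene. Friction and masses are not known exactly. Their poses are not given: they have to be found in the camera images.
- plate_center (a point): Centre of the loose steel limiter plate, 5 mm thick (its x), 40 mm wide (its y), 118 mm tall (its z, up), 0.12 to 0.24 kg. It starts standing in a slotted bracket on the mill's deck, the lowest 30 mm in the slot with 1.5 to 2 mm of play all round (so it may lean a little), its underside 85 mm and its top edge 203 mm above the table; its broad faces are free above 115 mm. While it is there it stands in the handle's path and keeps the wheel from reaching its stop.
- slot (a point): Middle of the mouth of the plate's slot, 115 mm above the table, in the bracket on the mill's round deck, 67 mm out from the wheel's axis along the mill's -y. Axes are the mill's own; the slot is 8 mm wide along x, 44 mm long along y, 30 mm deep. The mill is fixed to the table.
- wheel_axis (a point): Centre of the setting wheel, on its upright axis of rotation, 130 mm above the table, fixed; axes are the mill's own. The mill is a squat grey round machine, 192 mm across and 85 mm high, with a steel feed mouth (64 mm across, up to 100 mm high) standing 118 mm from the axis along its +y and a spout along its -x. The wheel is a dark steel rim 91 mm across and 11 mm thick with a steel arm that carries the handle.
- wheel (a joint): Turn of the setting wheel, rad. 0 = screwed home at its hard stop (handle exactly on the -y side of the axis, over the plate's slot); it grows anticlockwise seen from above (opening), so the angle of the handle in the mill's axes is -pi/2 + value. It starts somewhere between 1.6 and 4.3 and has another stop at 16. Two full turns = 12.566. It turns stiffly (0.08 N m, about 1.5 N at the handle) and stays where it is left.
- handle_center (a point): Centre (half-way up) of the wheel's black upright handle, a round grip 23 mm across and 45 mm tall, its centre 60 mm from the wheel's axis, 158.5 mm above the table; its foot 136 mm, its top 181 mm above the table. It spins freely on its own pin, so a gripper holding it from above can go round the circle without turning.
- handle: The same black handle; origin at the centre of its foot, 22.5 mm below its centre.
- plate: The same limiter plate; origin at the centre of its underside.
- caddy: Fixed dark wooden caddy, 52 mm (its x) by 92 mm (its y) and 75 mm high, on a thin foot 75 x 115 mm; origin at the centre of its underside. One open-topped pocket, 32 mm along x by 72 mm along y, walls 10 mm, its floor 10 mm above the table, at the middle.
- green_tray: Bystander: one empty green plastic sample tray, 155 x 105 mm, 30 mm high; origin at its underside.
- green_trays: Bystander: three nested empty green sample trays, 155 x 105 mm, 46 mm high; origin at its underside.
- blue_tray: Bystander: two nested blue sample trays, 155 x 105 mm, 38 mm high; origin at its underside.
- cupping_bowl: Bystander: white ceramic bowl, 84 mm across, 65 mm high; origin at its underside.
- sample_jar: Bystander: amber closed jar, 68 mm across, 100 mm high; origin at its underside.
- cupping_spoon: Bystander: steel spoon lying flat, 160 mm long; origin at its underside.
- tamper: Bystander: steel coffee tamper, 58 mm across, 85 mm high, standing; origin at its underside.
There are look-alikes about, which are no part of the job. Of the things shaped like the plate, the bare steel one is meant.

How it is judged:
By the outcome, as a careful person would: the job done as asked, in the order asked, and still so for the second after the job is handed in, while the arm keeps its last pose, push and grip.
It also fails if it takes over 72 s, if anything falls off the work surface, if the arm or the gripper's body presses on something with over 40 N, if the wrist force passes 120 N, or if a joint passes its speed limit or range.

## Working session

There is one attempt and no reset: what is moved stays moved. The work goes in short steps, Python scripts to look and compute and a tool call to move; the robot and the scene stay as the last step left them, time stands still between calls to the robot, and variables do not carry over. Pictures are saved under pics/ and viewed, at most 10 in all, crops included, and the job is handed in when it is done.

Besides the shell and the picture viewer there is one more tool, called after ">>>" by a JSON object that holds its "fn" and its "kwargs". move_arm: Moves the arm, as the interface text tells. Its arguments: {"type":"object","properties":{"moves":{"type":"array"},"grip_force":{"type":"number"}},"required":["moves"]}

```bash
ls; mkdir -p pics; cat > h.py <<'E'
from plant import *
import numpy as np, cv2
from scipy.spatial.transform import Rotation as R
def cam(n):
    p=camera_params(n); K=np.array([[p["fx"],0,p["cx"]],[0,p["fy"],p["cy"]],[0,0,1]])
    if n=="wrist":
        s=get_state(); T=np.eye(4); T[:3,:3]=R.from_quat(s["tcp_rot"]).as_matrix(); T[:3,3]=s["eef_pos"]
        W=T@np.array(p["tool_from_camera"]); return K,W[:3,:3],W[:3,3]
    Rm=cv2.Rodrigues(np.array(p["rvec"],float))[0]; t=np.array(p["tvec"],float).ravel()
    return K,Rm.T,-Rm.T@t
def ray(c,uv,z):
    K,Rw,o=c; d=Rw@np.linalg.inv(K)@np.array([uv[0],uv[1],1.]); return o+d*(z-o[2])/d[2]
def proj(c,P):
    K,Rw,o=c; q=K@(Rw.T@(np.array(P)-o)); return q[:2]/q[2]
def save(n,f):
    im=read_camera(n); cv2.imwrite("pics/"+f,im[:,:,::-1]); return im
E
python3 - <<'E'
from h import *
print(get_state())
for n in("top","scene","wrist"):
    c=cam(n); print(n,c[0][0,0],c[2],c[1][:,2]); save(n,n+"0.png")
E
```

```text
pics
{'time': 0.0, 'qpos': array([ 1.03201273e+00,  2.87183844e-01,  1.57815136e+00,  2.43348587e-05,
        1.27858015e+00, -1.49974017e-01]), 'dq': array([-0.00048328, -0.00037366, -0.00012361, -0.00012958, -0.0013689 ,
        0.00077004]), 'joint_efforts': array([ 3.07932896e-04, -4.05995286e+01, -2.92619312e+01, -1.85819331e-04,
        5.89569536e-03,  6.81785167e-06]), 'eef_pos': array([0.25545546, 0.62400603, 0.19114903]), 'tcp_rot': array([ 1.93185891e-01,  9.81161486e-01, -1.08922820e-03, -4.03048955e-04]), 'contact_force': array([ 1.08811723, -0.82607561, -0.90561877]), 'wrist_torque': array([-0.00824554, -0.01341904, -0.01821637]), 'finger_force': 0.0, 'opening': 0.9976220169607789}
top 596.2711534765419 [ 0.42090055 -0.0081447   1.35705962] [ 0.0915977   0.01019219 -0.99574393]
scene 613.8591455710482 [ 1.21148144 -0.69922309  1.12255668] [-0.49220955  0.48934503 -0.71991055]
wrist 432.5844295211583 [0.1930762  0.65060744 0.37351111] [ 0.24728794 -0.10300625 -0.96345129]
```

View pics/top0.png

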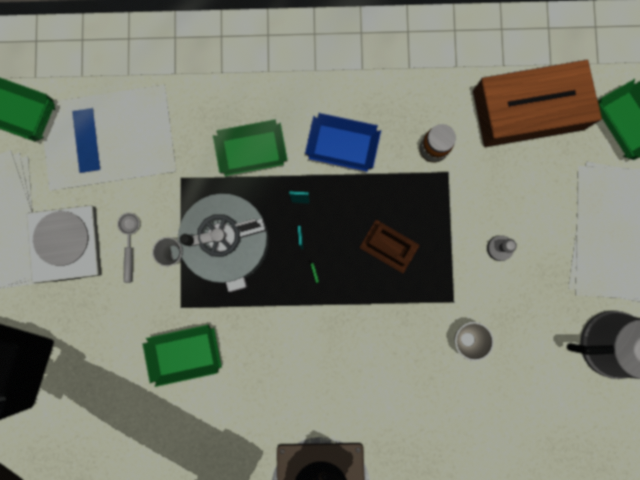

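View pics/scene0.png

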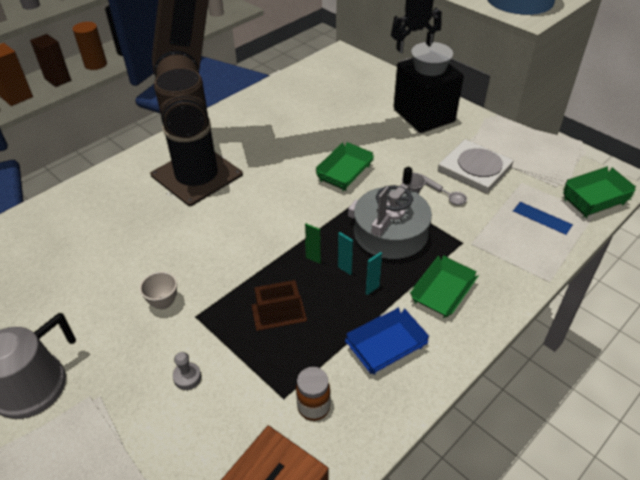

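Top view: mill at (222,238), feed mouth (166,251), spout (235,284), handle (187,239), bracket with plate about (250,228), caddy (390,245). Plate look-alikes: teal (299,196), teal (300,236), green (315,272), blue strip (87,140), and the steel one on the mill at (250,228). By description, the steel one is the target. I'll check it in a close crop.

```bash
python3 - <<'E'
from h import *
a=cv2.imread("pics/top0.png")[185:300,150:280]; b=cv2.imread("pics/scene0.png")[155:260,335:450]
a=cv2.resize(a,(440,390),interpolation=3); b=cv2.resize(b,(350,320),interpolation=3)
o=np.zeros((400,800,3),np.uint8); o[:390,:440]=a; o[:320,445:795]=b; cv2.imwrite("pics/crop1.png",o)
c=cam("top")
for n,uv,z in(("mouth",(166,250),.1),("axis",(217,236),.13),("caddy",(390,245),.075),("handle",(187,239),.181)): print(n,ray(c,uv,z).round(4))
# caddy mask
im=cv2.imread("pics/top0.png"); hsv=cv2.cvtColor(im,cv2.COLOR_BGR2HSV)
m=((hsv[...,0]<15)&(hsv[...,1]>90)&(hsv[...,2]>35)).astype(np.uint8); m[:, :340]=0;m[:200]=0;m[300:]=0;m[:,440:]=0
k=max(cv2.findContours(m,0,2)[0],key=cv2.contourArea); print(cv2.minAreaRect(k))
E
```

```text
mouth [0.526  0.3163 0.1   ]
axis [0.5502 0.2026 0.13  ]
caddy [ 0.528  -0.1613  0.075 ]
handle [0.5402 0.2536 0.181 ]
((389.280517578125, 246.02438354492188), (51.08562469482422, 32.84233856201172), 30.529706954956055)
```

View pics/crop1.png

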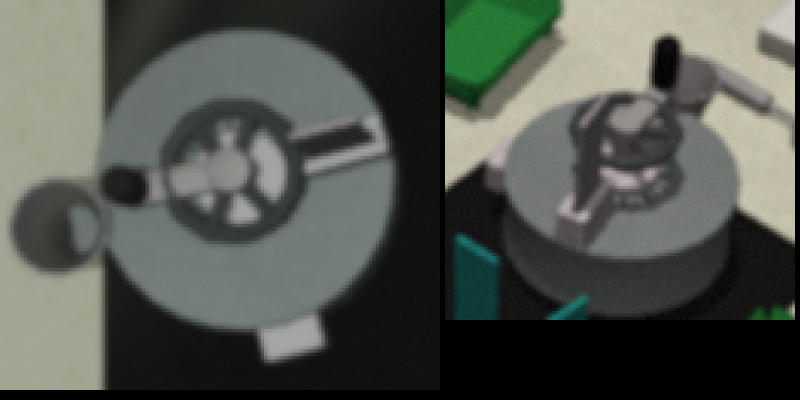

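The crop confirms it. The steel plate stands radially in the bracket on the -y side of the mill, the feed mouth is at the left and the handle is on the far side. Now I move above the slot, so the wrist camera can look down on the mill.

>>> {"fn": "move_arm", "kwargs": {"moves": [[1, [-0.033, -0.0235, -0.008], [0, 0, 0]], [1, [-0.033, -0.0235, -0.008], [0, 0, 0]], [1, [-0.033, -0.0235, -0.008], [0, 0, 0]], [1, [-0.033, -0.0235, -0.008], [0, 0, 0]], [1, [-0.033, -0.0235, -0.008], [0, 0, 0]], [1, [-0.033, -0.0235, -0.008], [0, 0, 0]], [1, [-0.033, -0.0235, -0.008], [0, 0, 0]], [1, [-0.033, -0.0235, -0.008], [0, 0, 0]], [1, [-0.033, -0.0235, -0.008], [0, 0, 0]], [1, [-0.033, -0.0235, -0.008], [0, 0, 0]]]}}

```text
time: 0.98
eef_pos: [0.4725, 0.2802, 0.2727]
tcp_rot: [0.193, 0.981, -0.0, -0.0]
contact_force: [-0.2, 1.0, 0.3]
opening: 1.001
finger_force: 0.0
```

>>> {"fn": "move_arm", "kwargs": {"moves": [[1, [-0.034, -0.0235, -0.005], [0, 0, 0]], [1, [-0.034, -0.0235, -0.005], [0, 0, 0]], [1, [-0.034, -0.0235, -0.005], [0, 0, 0]], [1, [-0.034, -0.0235, -0.005], [0, 0, 0]], [1, [0, 0, 0], [0, 0, 0.12]], [1, [0, 0, 0], [0, 0, 0.12]], [1, [0, 0, 0], [0, 0, 0.12]], [1, [0, 0, 0], [0, 0, 0.12]], [1, [0, 0, 0], [0, 0, 0.12]], [1, [0, 0, 0], [0, 0, 0.12]]]}}

```text
time: 1.82
eef_pos: [0.5621, 0.1434, 0.292]
tcp_rot: [0.529, 0.849, -0.0, -0.0]
contact_force: [-0.1, 0.3, -0.1]
opening: 1.002
finger_force: 0.0
```

>>> {"fn": "move_arm", "kwargs": {"moves": [[1, [0, 0, 0], [0, 0, 0.12]], [1, [0, 0, 0], [0, 0, 0.12]], [1, [0, 0, 0], [0, 0, 0]], [1, [0, 0, 0], [0, 0, 0]], [1, [0, 0, 0], [0, 0, 0]], [1, [0, 0, 0], [0, 0, 0]], [1, [0, 0, 0], [0, 0, 0]], [1, [0, 0, 0], [0, 0, 0]], [1, [0, 0, 0], [0, 0, 0]], [1, [0, 0, 0], [0, 0, 0]]]}}

```text
time: 2.65
eef_pos: [0.5623, 0.1435, 0.2925]
tcp_rot: [0.624, 0.781, -0.0, 0.0]
contact_force: [0.5, 0.7, 0.0]
opening: 1.001
finger_force: 0.0
```

```bash
python3 - <<'E'
from h import *
s=get_state();print(s["time"],s["eef_pos"],R.from_quat(s["tcp_rot"]).as_matrix().round(3),s["qpos"].round(2),s["contact_force"])
save("wrist","w1.png"); save("top","t1.png")
E
```

```text
2.65 [0.56234272 0.14352585 0.29254482] [[-0.221  0.975  0.   ]
 [ 0.975  0.221 -0.   ]
 [-0.     0.    -1.   ]] [ 0.08  0.02  1.7  -0.    1.43 -0.15] [0.45114988 0.66906528 0.02550431]
```

View pics/w1.png

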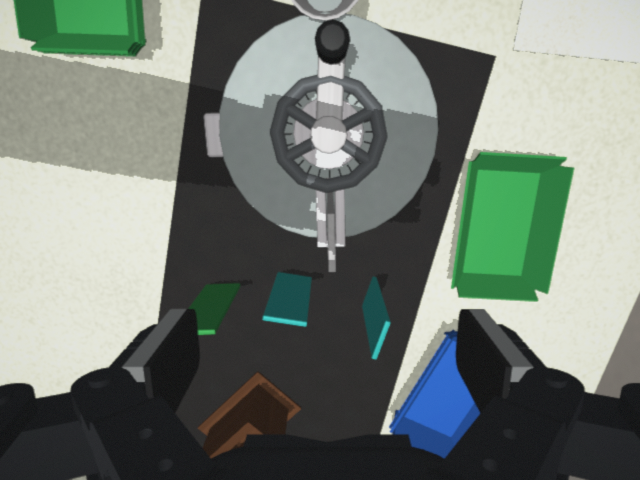

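Wrist view: rim centre about (328,134), handle top (332,38), bracket (331,215). The plate's top edge runs down to about (332,272). I'll zoom in on the plate and cast the rays.

```bash
python3 - <<'E'
from h import *
im=cv2.imread("pics/w1.png"); cv2.imwrite("pics/crop2.png",cv2.resize(im[150:290,260:400],(600,600),interpolation=3))
c=cam("wrist")
hsv=cv2.cvtColor(im,cv2.COLOR_BGR2HSV)
for n,uv,z in(("axis rim",(328,134),.1355),("handle",(332,36),.181),("platetopouter",(332,271),.203),("platetopinner",(331,190),.203),("deckL",(219.5,126),.085),("deckR",(438,126),.085),("deckBot",(329,238),.085),("deckTop",(329,13),.085),("slotout",(331,246),.115),("spout",(212,134),.08)):
    print(n,ray(c,uv,z).round(4))
print(proj(c,get_state()["eef_pos"]))
E
```

```text
axis rim [0.5504 0.2012 0.1355]
handle [0.5394 0.2607 0.181 ]
platetopouter [0.572  0.1173 0.203 ]
platetopinner [0.5593 0.1699 0.203 ]
deckL [0.4573 0.1856 0.085 ]
deckR [0.6428 0.2276 0.085 ]
deckBot [0.5726 0.1082 0.085 ]
deckTop [0.5305 0.2935 0.085 ]
slotout [0.574  0.1094 0.115 ]
spout [0.4507 0.1771 0.08  ]
[326.41203974 279.21815385]
```

View pics/crop2.png

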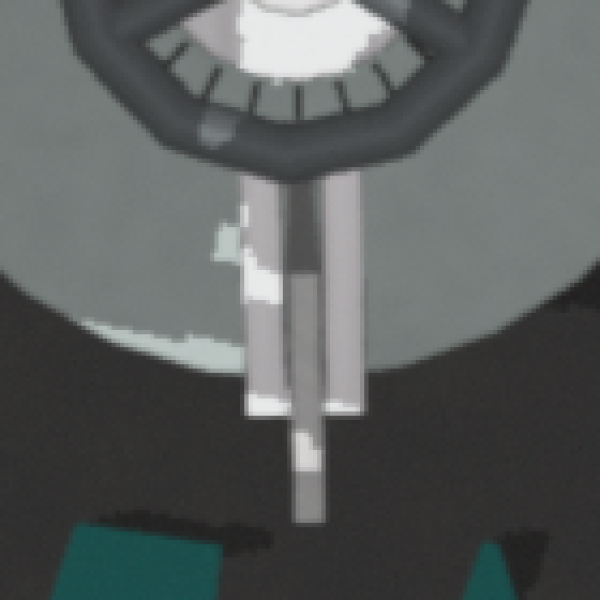

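```bash
python3 - <<'E'
from h import *
c=cam("wrist")
an=lambda d: np.degrees(np.arctan2(d[1],d[0]))
pi,po=ray(c,(330.7,214.2),.203),ray(c,(332.1,271.8),.203)
bi,bo=ray(c,(331.2,190),.115),ray(c,(331.2,246),.115)
ax=ray(c,(328,134),.1355)
P=(pi+po)/2
print("plate",P,np.hypot(*(pi-po)[:2]),an(pi-po),"br",bi,bo,an(bi-bo))
print("axis->plate",np.hypot(*(P-ax)[:2]),an(ax-P),an(ax-bo))
# rim ring: dark contour center
T=R.from_quat(get_state()["tcp_rot"]).as_matrix(); print("d tool",T.T@(np.array([P[0],P[1],.161])-get_state()["eef_pos"]))
t=cv2.imread("pics/t1.png"); ct=cam("top")
hsv=cv2.cvtColor(t,cv2.COLOR_BGR2HSV)
m=((hsv[...,0]<15)&(hsv[...,1]>90)&(hsv[...,2]>25)).astype(np.uint8); m[:, :340]=0;m[:200]=0;m[300:]=0;m[:,440:]=0
k=max(cv2.findContours(m,0,2)[0],key=cv2.contourArea); r=cv2.minAreaRect(k); b=cv2.boxPoints(r)
print(r,[ray(ct,p,.075)[:2].round(4) for p in b], ray(ct,r[0],.075))
cv2.imwrite("pics/cad.png",cv2.resize(t[205:285,345:435],(720,640),interpolation=3)[:600])
E
```

```text
plate [0.56737612 0.13572936 0.203     ] 0.039092318468702064 104.2404421074484 br [0.56328057 0.15692675 0.115     ] [0.57415083 0.10943914 0.115     ] 102.89328438582494
axis->plate 0.06761741470820225 104.50662095699329 104.49043686249611
d tool [-0.00872602  0.00320606  0.13152149]
((389.14776611328125, 246.0191650390625), (52.71217727661133, 34.71099090576172), 30.5792293548584) [array([ 0.524 , -0.0914]), array([ 0.5881, -0.1315]), array([ 0.5276, -0.2272]), array([ 0.4642, -0.187 ])] [ 0.5258261 -0.1593528  0.075    ]
```

>>> {"fn": "move_arm", "kwargs": {"moves": [[1, [-0.0087, 0.003, 0], [0, 0, -0.015]], [1, [0, 0, 0.03], [0, 0, 0]], [1, [0, 0, 0.03], [0, 0, 0]], [1, [0, 0, 0.03], [0, 0, 0]], [1, [0, 0, 0.02], [0, 0, 0]], [1, [0, 0, 0.012], [0, 0, 0]], [1, [0, 0, 0.009], [0, 0, 0]], [1, [0, 0, 0], [0, 0, 0]], [1, [0, 0, 0], [0, 0, 0]], [1, [0, 0, 0], [0, 0, 0]]], "grip_force": 40}}

```text
time: 3.58
eef_pos: [0.5685, 0.1358, 0.1635]
tcp_rot: [0.619, 0.786, 0.001, 0.001]
contact_force: [0.5, -0.4, 0.1]
opening: 0.997
finger_force: 0.0
```

```bash
python3 - <<'E'
from h import *
s=get_state();print(s["time"],s["eef_pos"],s["contact_force"])
save("wrist","w2.png")
E
```

```text
3.5833 [0.56845421 0.13579285 0.16351964] [ 0.49328657 -0.35269608  0.09519345]
```

View pics/w2.png

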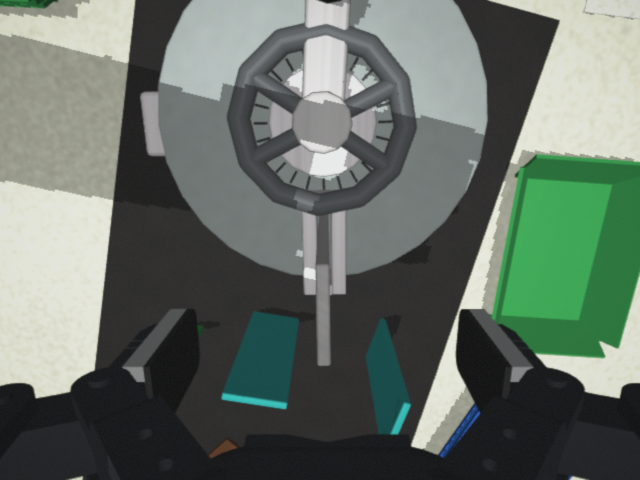

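The plate's top edge, (322,265) to (324,365), is centred between the fingers at (192..460). I close the gripper.

>>> {"fn": "move_arm", "kwargs": {"moves": [[0.3, [0, 0, 0], [0, 0, 0]], [0.2, [0, 0, 0], [0, 0, 0]], [0.1, [0, 0, 0], [0, 0, 0]], [0, [0, 0, 0], [0, 0, 0]], [0, [0, 0, 0], [0, 0, 0]], [0, [0, 0, 0], [0, 0, 0]], [0, [0, 0, 0], [0, 0, 0]], [0, [0, 0, 0], [0, 0, 0]], [0, [0, 0, 0], [0, 0, 0]], [0, [0, 0, 0], [0, 0, 0]]], "grip_force": 40}}

```text
time: 4.47
eef_pos: [0.5673, 0.1357, 0.1616]
tcp_rot: [0.619, 0.786, 0.0, 0.0]
contact_force: [0.4, 0.7, 1.2]
opening: 0.031
finger_force: 39.1
```

>>> {"fn": "move_arm", "kwargs": {"moves": [[0, [0, 0, -0.005], [0, 0, 0]], [0, [0, 0, -0.007], [0, 0, 0]], [0, [0, 0, -0.01], [0, 0, 0]], [0, [0, 0, -0.012], [0, 0, 0]], [0, [0, 0, -0.014], [0, 0, 0]], [0, [0, 0, -0.018], [0, 0, 0]], [0, [0, 0, -0.02], [0, 0, 0]], [0, [0, 0, -0.02], [0, 0, 0]], [0, [0, 0, 0], [0, 0, 0]], [0, [0, 0, 0], [0, 0, 0]]]}}

```text
time: 5.3
eef_pos: [0.5682, 0.1358, 0.27]
tcp_rot: [0.619, 0.786, 0.002, 0.002]
contact_force: [0.4, -0.7, -2.6]
opening: 0.032
finger_force: 39.1
```

```bash
python3 - <<'E'
from h import *
s=get_state();print(s["time"],s["eef_pos"],s["contact_force"],s["opening"])
a=save("wrist","w3.png"); b=save("scene","s3.png")
o=np.hstack([cv2.resize(a,(400,300)),cv2.resize(b[100:340,220:540],(400,300))]); cad=cv2.resize(cv2.imread("pics/cad.png")[:,:,::-1],(400,300))
cv2.imwrite("pics/c3.png",np.vstack([o,np.hstack([cad,cad*0])])[:,:,::-1])
E
```

```text
5.3 [0.56821731 0.1358013  0.26996419] [ 0.43922553 -0.68538523 -2.5703641 ] 0.03161068402311433
```

View pics/c3.png

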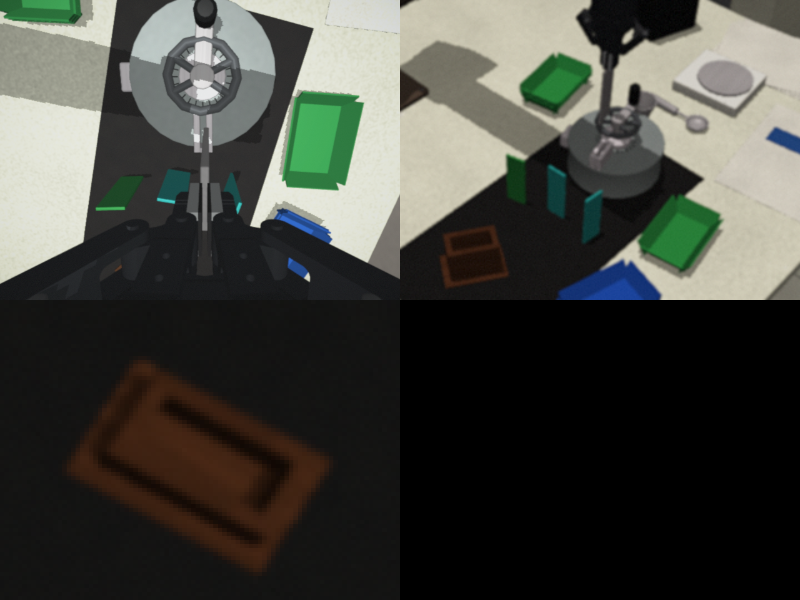

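Plate held clear, contact z about -2.6 N. In the top view the detected rectangle was the caddy's foot, measured 79 x 120 mm at table height against 75 x 115. Its centre is about (0.532,-0.168). I move above it and turn.

>>> {"fn": "move_arm", "kwargs": {"moves": [[0, [-0.02, -0.007, 0], [0, 0, 0]], [0, [-0.036, -0.0133, 0], [0, 0, 0]], [0, [-0.036, -0.0133, 0], [0, 0, 0]], [0, [-0.036, -0.0133, 0], [0, 0, 0]], [0, [-0.036, -0.0133, 0], [0, 0, 0]], [0, [-0.036, -0.0133, 0], [0, 0, 0]], [0, [-0.036, -0.0133, 0], [0, 0, 0]], [0, [-0.036, -0.0133, 0], [0, 0, 0]], [0, [-0.015, -0.0066, 0], [0, 0, 0]], [0, [0, 0, 0], [0, 0, 0.1]]]}}

```text
time: 6.23
eef_pos: [0.5291, -0.172, 0.2651]
tcp_rot: [0.659, 0.752, -0.001, -0.002]
contact_force: [-0.6, 0.7, -1.9]
opening: 0.029
finger_force: 39.1
```

>>> {"fn": "move_arm", "kwargs": {"moves": [[0, [0, 0, 0], [0, 0, 0.1]], [0, [0, 0, 0], [0, 0, 0.1]], [0, [0, 0, 0], [0, 0, 0.1]], [0, [0, 0, 0], [0, 0, 0.1]], [0, [0, 0, 0], [0, 0, 0.1]], [0, [0, 0, 0], [0, 0, 0.1]], [0, [0, 0, 0], [0, 0, 0.1]], [0, [0, 0, 0], [0, 0, 0]], [0, [0, 0, 0], [0, 0, 0]], [0, [0, 0, 0], [0, 0, 0]]]}}

```text
time: 7.07
eef_pos: [0.5304, -0.1681, 0.2664]
tcp_rot: [0.875, 0.484, -0.001, -0.001]
contact_force: [-1.0, 0.3, -1.5]
opening: 0.032
finger_force: 39.1
```

```bash
python3 - <<'E'
from h import *
s=get_state();print(s["time"],s["eef_pos"],R.from_quat(s["tcp_rot"]).as_matrix().round(3),s["contact_force"],s["opening"],s["qpos"].round(2))
a=save("wrist","w4.png")
E
```

```text
7.0667 [ 0.53041235 -0.16809503  0.26637958] [[ 0.532  0.847 -0.002]
 [ 0.847 -0.532  0.001]
 [-0.    -0.002 -1.   ]] [-0.98541452  0.33934462 -1.47439041] 0.03185321423468179 [-0.49 -0.02  1.79 -0.    1.38  0.07]
```

View pics/w4.png

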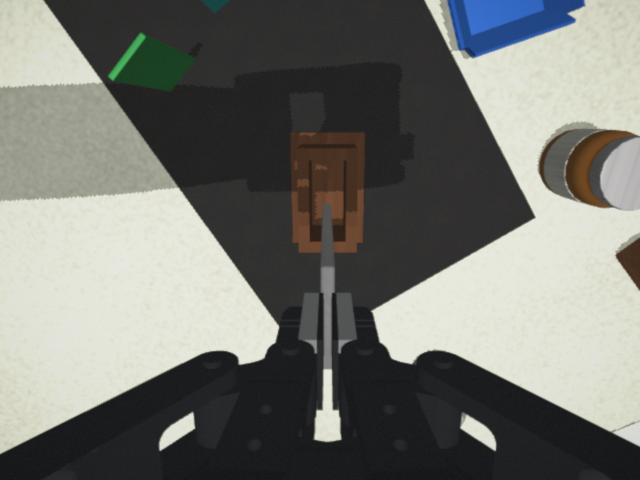

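Caddy: foot spans about (291..366, 132..252), pocket opening x 309..346 with its near edge at y about 241. The plate's lower end is at (327,204) and parallel to the pocket. Checking by rays.

```bash
python3 - <<'E'
from h import *
c=cam("wrist"); T=c[1]
s=get_state(); Tt=R.from_quat(s["tcp_rot"]).as_matrix()
loc=lambda uv,z:(Tt.T@(ray(c,uv,z)-s["eef_pos"]))[:2].round(4)
im=cv2.imread("pics/w4.png").astype(int)
for y in (222,232,240): print(y,[tuple(im[y,x])[2] for x in range(286,372,1)])
print([im[y,318,2] for y in range(225,258)],[im[y,340,2] for y in range(125,175)])
for n,uv,z in(("footL",(291,190),.003),("footR",(366,190),.003),("footT",(328,132),.003),("footB",(328,252),.003),("pL",(309,225),.075),("pR",(346,225),.075),("pB",(328,241),.075)): print(n,loc(uv,z))
print(proj(c,s["eef_pos"]), "plate bottom mid", proj(c,s["eef_pos"]+Tt@np.array([0,0,.0735])),[proj(c,s["eef_pos"]+Tt@np.array([x,0,.0735])) for x in(-.02,.02)])
E
```

```text
222 [np.int64(51), np.int64(49), np.int64(47), np.int64(49), np.int64(48), np.int64(56), np.int64(76), np.int64(102), np.int64(102), np.int64(102), np.int64(101), np.int64(101), np.int64(102), np.int64(100), np.int64(100), np.int64(101), np.int64(99), np.int64(100), np.int64(101), np.int64(100), np.int64(100), np.int64(99), np.int64(94), np.int64(75), np.int64(47), np.int64(44), np.int64(59), np.int64(70), np.int64(72), np.int64(72), np.int64(72), np.int64(70), np.int64(71), np.int64(72), np.int64(74), np.int64(75), np.int64(77), np.int64(80), np.int64(81), np.int64(83), np.int64(82), np.int64(84), np.int64(84), np.int64(82), np.int64(83), np.int64(78), np.int64(75), np.int64(74), np.int64(72), np.int64(72), np.int64(72), np.int64(74), np.int64(75), np.int64(75), np.int64(75), np.int64(73), np.int64(66), np.int64(53), np.int64(48), np.int64(71), np.int64(99), np.int64(101), np.int64(102), np.int64(101), np.int64(102), np.int64(102), np.int64(100), np.int64(101), np.int64(101), np.int64(102), np.int64(104), np.int64(109), np.int64(109), np.int64(108), np.int64(107), np.int64(106), np.
[... 3396 characters left out ...]
8), np.int64(52), np.int64(63), np.int64(75), np.int64(75), np.int64(75), np.int64(77), np.int64(76), np.int64(75), np.int64(74), np.int64(75), np.int64(76), np.int64(75), np.int64(75), np.int64(75), np.int64(76), np.int64(78), np.int64(76), np.int64(75), np.int64(76), np.int64(76), np.int64(76), np.int64(76), np.int64(78), np.int64(76), np.int64(77), np.int64(76), np.int64(77), np.int64(77)]
footL [-0.0002 -0.0374]
footR [-0.0001  0.0403]
footT [0.0581 0.0009]
footB [-0.0672  0.001 ]
pL [-0.0203 -0.0161]
pR [-0.0203  0.0167]
pB [-0.0351  0.0008]
[327.48339699 279.38293471] plate bottom mid [327.30551131 237.14587682] [array([327.29184671, 268.10655156]), array([327.31973806, 204.91153696])]
```

>>> {"fn": "move_arm", "kwargs": {"moves": [[0, [0.001, 0.0005, 0.01], [0, 0, 0]], [0, [0, 0, 0.02], [0, 0, 0]], [0, [0, 0, 0.025], [0, 0, 0]], [0, [0, 0, 0.025], [0, 0, 0]], [0, [0, 0, 0.025], [0, 0, 0]], [0, [0, 0, 0.02], [0, 0, 0]], [0, [0, 0, 0.02], [0, 0, 0]], [0, [0, 0, 0.015], [0, 0, 0]], [0, [0, 0, 0.01], [0, 0, 0]], [0, [0, 0, 0], [0, 0, 0]]]}}

```text
time: 7.95
eef_pos: [0.5298, -0.1667, 0.0941]
tcp_rot: [0.876, 0.483, -0.002, -0.002]
contact_force: [-0.4, 0.6, -2.0]
opening: 0.031
finger_force: 39.1
```

>>> {"fn": "move_arm", "kwargs": {"moves": [[0, [0, 0, 0], [0, 0, 0]], [0, [0, 0, 0.001], [0, 0, 0]], [0, [0, 0, 0.001], [0, 0, 0]], [0, [0, 0, 0.001], [0, 0, 0]], [0, [0, 0, 0.001], [0, 0, 0]], [0, [0, 0, 0.001], [0, 0, 0]], [0, [0, 0, 0], [0, 0, 0]], [0, [0, 0, 0], [0, 0, 0]], [0, [0, 0, 0], [0, 0, 0]], [0, [0, 0, 0], [0, 0, 0]]]}}

```text
time: 8.78
eef_pos: [0.5318, -0.1678, 0.0926]
tcp_rot: [0.876, 0.483, 0.0, 0.0]
contact_force: [0.1, 0.3, -2.5]
opening: 0.036
finger_force: 39.1
```

>>> {"fn": "move_arm", "kwargs": {"moves": [[0, [0, 0, 0.001], [0, 0, 0]], [0, [0, 0, 0.001], [0, 0, 0]], [0, [0, 0, 0.001], [0, 0, 0]], [0, [0, 0, 0], [0, 0, 0]], [0, [0, 0, 0], [0, 0, 0]], [0, [0, 0, 0], [0, 0, 0]], [0, [0, 0, 0], [0, 0, 0]], [0, [0, 0, 0], [0, 0, 0]], [0, [0, 0, 0], [0, 0, 0]], [0, [0, 0, 0], [0, 0, 0]]]}}

```text
time: 9.62
eef_pos: [0.5318, -0.1678, 0.0896]
tcp_rot: [0.876, 0.483, 0.0, 0.0]
contact_force: [0.1, -0.6, -2.2]
opening: 0.031
finger_force: 39.1
```

```bash
python3 - <<'E'
from h import *
for i in range(4):
    s=get_state();print(s["eef_pos"],s["contact_force"]); read_camera("wrist")
E
```

```text
[ 0.53184369 -0.16776171  0.08956279] [ 0.12165528 -0.58423774 -2.15579808]
[ 0.53184523 -0.16774854  0.08955055] [-0.82206471 -0.18713574 -1.57331365]
[ 0.53179636 -0.16776849  0.08953524] [ 0.27707092  0.00449386 -2.43081714]
[ 0.53179871 -0.1677382   0.08951892] [-0.24688404  0.34455526 -1.46684712]
```

>>> {"fn": "move_arm", "kwargs": {"moves": [[0, [0, 0, 0.001], [0, 0, 0]], [0, [0, 0, 0.001], [0, 0, 0]], [0, [0, 0, 0.0005], [0, 0, 0]], [0, [0, 0, 0], [0, 0, 0]], [0, [0, 0, 0], [0, 0, 0]], [0, [0, 0, 0], [0, 0, 0]], [0, [0, 0, 0], [0, 0, 0]], [0, [0, 0, 0], [0, 0, 0]], [0, [0, 0, 0], [0, 0, 0]], [0, [0, 0, 0], [0, 0, 0]]]}}

```text
time: 10.65
eef_pos: [0.5318, -0.1678, 0.0871]
tcp_rot: [0.876, 0.483, 0.0, 0.0]
contact_force: [-1.4, 0.3, -2.3]
opening: 0.034
finger_force: 39.1
```

>>> {"fn": "move_arm", "kwargs": {"moves": [[0, [0, 0, 0.0005], [0, 0, 0]], [0, [0, 0, 0.0005], [0, 0, 0]], [0, [0, 0, 0.0005], [0, 0, 0]], [0, [0, 0, 0], [0, 0, 0]], [0, [0, 0, 0], [0, 0, 0]], [0, [0, 0, 0], [0, 0, 0]], [0, [0, 0, 0], [0, 0, 0]], [0, [0, 0, 0], [0, 0, 0]], [0, [0, 0, 0], [0, 0, 0]], [0, [0, 0, 0], [0, 0, 0]]]}}

```text
time: 11.48
eef_pos: [0.5326, -0.1681, 0.0865]
tcp_rot: [0.876, 0.483, 0.001, 0.001]
contact_force: [-0.3, 0.3, 6.0]
opening: 0.033
finger_force: 40.1
```

Contact: the plate rests on the pocket floor. I open the gripper gently.

>>> {"fn": "move_arm", "kwargs": {"moves": [[0.06, [0, 0, 0], [0, 0, 0]], [0.08, [0, 0, 0], [0, 0, 0]], [0.1, [0, 0, 0], [0, 0, 0]], [0.15, [0, 0, 0], [0, 0, 0]], [0.22, [0, 0, 0], [0, 0, 0]], [0.3, [0, 0, 0], [0, 0, 0]], [0.4, [0, 0, 0], [0, 0, 0]], [0.5, [0, 0, 0], [0, 0, 0]], [0.5, [0, 0, 0], [0, 0, 0]], [0.5, [0, 0, 0], [0, 0, 0]]], "grip_force": 20}}

```text
time: 12.32
eef_pos: [0.5318, -0.1678, 0.0856]
tcp_rot: [0.876, 0.483, 0.0, 0.0]
contact_force: [-0.2, -0.7, -1.2]
opening: 0.497
finger_force: 0.0
```

>>> {"fn": "move_arm", "kwargs": {"moves": [[0.6, [0, 0, 0], [0, 0, 0]], [0.6, [0, 0, -0.01], [0, 0, 0]], [0.6, [0, 0, -0.02], [0, 0, 0]], [0.6, [0, 0, -0.03], [0, 0, 0]], [0.6, [0, 0, -0.03], [0, 0, 0]], [0.6, [0, 0, -0.03], [0, 0, 0]], [0.6, [0, 0, -0.03], [0, 0, 0]], [0.6, [0, 0, -0.03], [0, 0, 0]], [0.6, [0, 0, 0], [0, 0, 0]], [0.6, [0, 0, 0], [0, 0, 0]]]}}

```text
time: 13.15
eef_pos: [0.533, -0.1683, 0.2693]
tcp_rot: [0.876, 0.483, 0.002, 0.003]
contact_force: [-1.7, -0.6, 0.3]
opening: 0.602
finger_force: 0.0
```

```bash
python3 - <<'E'
from h import *
s=get_state();print(s["time"],s["eef_pos"],s["contact_force"],s["qpos"].round(2),R.from_quat(s["tcp_rot"]).as_matrix().round(3))
a=save("wrist","w5.png"); b=save("scene","s5.png");t=save("top","t5.png")
o=np.vstack([np.hstack([cv2.resize(a,(400,300)),cv2.resize(b[220:340,180:340],(400,300),interpolation=3)]),np.hstack([cv2.resize(t[160:310,150:350],(400,300),interpolation=3),cv2.resize(b[100:250,300:500],(400,300),interpolation=3)])])
cv2.imwrite("pics/c5.png",o[:,:,::-1])
E
```

```text
13.15 [ 0.53301906 -0.16832482  0.26927501] [-1.7241509  -0.6495399   0.28823633] [-0.49 -0.02  1.78 -0.    1.38  0.08] [[ 0.534  0.846  0.006]
 [ 0.846 -0.534 -0.003]
 [ 0.     0.006 -1.   ]]
```

View pics/c5.png

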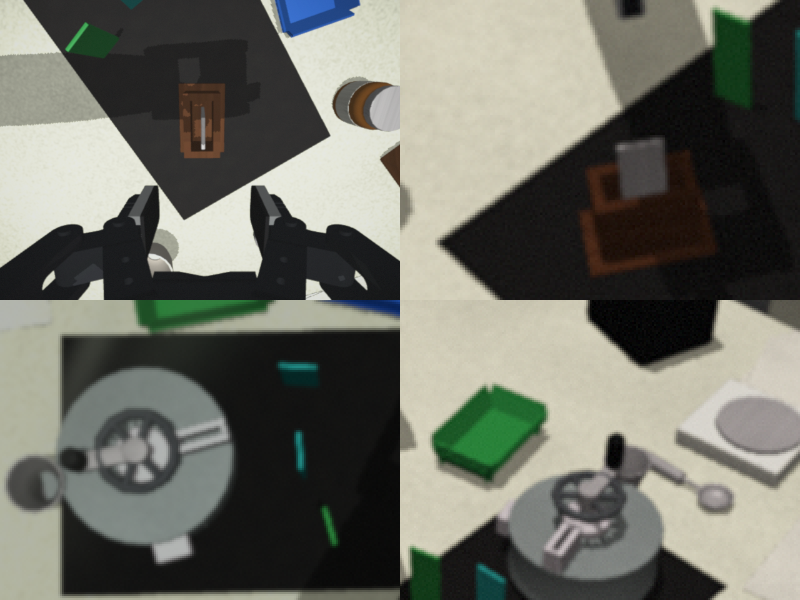

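The plate stands in the pocket: wrist view (203,128) in the crop, scene crop (640,168). The mill is unchanged, with the handle still at the left. Now I go over the handle.

>>> {"fn": "move_arm", "kwargs": {"moves": [[0.7, [0, 0, 0], [0, 0, -0.11]], [0.7, [0, 0, 0], [0, 0, -0.11]], [0.7, [0, 0, 0], [0, 0, -0.11]], [0.7, [0, 0, 0], [0, 0, -0.11]], [0.7, [0, 0, 0], [0, 0, -0.11]], [0.7, [0, 0, 0], [0, 0, -0.11]], [0.7, [0, 0, 0], [0, 0, -0.11]], [0.7, [0.034, 0.008, 0], [0, 0, 0]], [0.7, [0.034, 0.008, 0], [0, 0, 0]], [0.7, [0.034, 0.008, 0], [0, 0, 0]]]}}

```text
time: 14.13
eef_pos: [0.5332, -0.062, 0.2632]
tcp_rot: [0.631, 0.776, -0.001, -0.002]
contact_force: [0.6, -0.6, -0.3]
opening: 0.697
finger_force: 0.0
```

>>> {"fn": "move_arm", "kwargs": {"moves": [[0.7, [0.036, 0.008, 0], [0, 0, 0]], [0.7, [0.036, 0.008, 0], [0, 0, 0]], [0.7, [0.036, 0.008, 0], [0, 0, 0]], [0.7, [0.036, 0.008, 0], [0, 0, 0]], [0.7, [0.036, 0.008, 0], [0, 0, 0]], [0.7, [0.036, 0.008, 0], [0, 0, 0]], [0.7, [0.036, 0.008, 0], [0, 0, 0]], [0.7, [0.036, 0.008, 0], [0, 0, 0]], [0.7, [0, 0, 0], [0, 0, 0]], [0.7, [0, 0, 0], [0, 0, 0]]]}}

```text
time: 14.97
eef_pos: [0.5365, 0.2335, 0.2632]
tcp_rot: [0.629, 0.778, -0.002, -0.001]
contact_force: [0.3, -0.1, 0.1]
opening: 0.7
finger_force: 0.0
```

```bash
cat > hd.py <<'E'
from h import *
import sys
im=read_camera("wrist"); c=cam("wrist"); s=get_state(); Tt=R.from_quat(s["tcp_rot"]).as_matrix()
cv2.imwrite("pics/"+sys.argv[1],im[:,:,::-1])
e=proj(c,[.5394,.2607,.17]); print(s["time"],s["eef_pos"].round(4),np.degrees(np.arctan2(Tt[1,1],Tt[0,1])),"pred",e)
m=(im.max(2)<40).astype(np.uint8); n,l,st,ce=cv2.connectedComponentsWithStats(m)
for i in range(1,n):
    if st[i,4]>150: print(st[i],ce[i].round(1))
E
python3 hd.py w6.png
```

```text
15.0167 [0.5368 0.2322 0.2635] 11.951614312570571 pred [340.20274453 187.5081257 ]
[ 191  115  113  109 5619] [231.8 161.3]
[ 361  121   85   68 1915] [410.7 147.3]
[324 169  35  41 861] [340.4 188.7]
[    0   298   640   182 55974] [322.8 420.7]
```

>>> {"fn": "move_arm", "kwargs": {"moves": [[0.7, [0.0275, 0.0085, 0], [0, 0, 0]], [0.7, [0, 0, 0.01], [0, 0, 0]], [0.7, [0, 0, 0.025], [0, 0, 0]], [0.7, [0, 0, 0.025], [0, 0, 0]], [0.7, [0, 0, 0.02], [0, 0, 0]], [0.7, [0, 0, 0.018], [0, 0, 0]], [0.7, [0, 0, 0.01], [0, 0, 0]], [0.7, [0, 0, 0.008], [0, 0, 0]], [0.7, [0, 0, 0], [0, 0, 0]], [0.7, [0, 0, 0], [0, 0, 0]]]}}

```text
time: 15.85
eef_pos: [0.5408, 0.2601, 0.1498]
tcp_rot: [0.631, 0.776, 0.0, 0.0]
contact_force: [-0.3, -0.1, 0.8]
opening: 0.702
finger_force: 0.0
```

>>> {"fn": "move_arm", "kwargs": {"moves": [[0.5, [0, 0, 0], [0, 0, 0]], [0.4, [0, 0, 0], [0, 0, 0]], [0.3, [0, 0, 0], [0, 0, 0]], [0.2, [0, 0, 0], [0, 0, 0]], [0.1, [0, 0, 0], [0, 0, 0]], [0, [0, 0, 0], [0, 0, 0]], [0, [0, 0, 0], [0, 0, 0]], [0, [0, 0, 0], [0, 0, 0]], [0, [0, 0, 0], [0, 0, 0]], [0, [0, 0, 0], [0, 0, 0]]], "grip_force": 50}}

```text
time: 16.68
eef_pos: [0.5404, 0.2607, 0.1495]
tcp_rot: [0.63, 0.776, -0.0, -0.0]
contact_force: [0.2, -0.0, -0.9]
opening: -0.003
finger_force: 0.0
```

```bash
python3 - <<'E'
from h import *
for i in range(2):
    s=get_state();print(s["time"],s["eef_pos"],s["contact_force"],s["wrist_torque"],s["opening"]); im=save("wrist","w7.png")
Tt=R.from_quat(s["tcp_rot"]).as_matrix();print(Tt.round(3))
E
```

```text
16.6833 [0.54042747 0.26065811 0.14945912] [ 0.21426993 -0.04877843 -0.89013632] [0.00631706 0.04441734 0.01545924] -0.002944759624818704
16.7333 [0.54042094 0.26066484 0.1494804 ] [-0.81103099  0.88663589  0.31937325] [-0.01609001 -0.05146483 -0.00136521] -0.0007271831401218355
[[-0.206  0.979 -0.   ]
 [ 0.979  0.206 -0.   ]
 [-0.    -0.    -1.   ]]
```

View pics/w7.png

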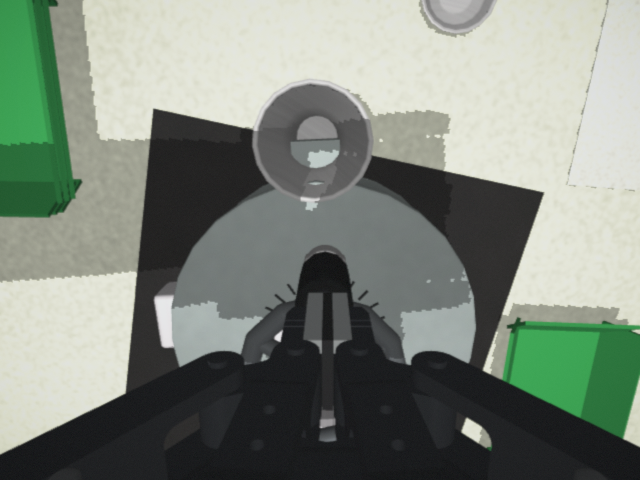

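The fingers shut without the handle between them. It stands just in front, about (325,268), toward tool +x. I measure it from here by two-view rays.

```bash
python3 - <<'E'
from h import *
s=get_state(); c=cam("wrist"); Tt=R.from_quat(s["tcp_rot"]).as_matrix()
for uv in((325,252),(325,268),(325,275)): print(uv,[ (Tt.T@(ray(c,uv,z)-s["eef_pos"]))[:2].round(4) for z in(.136,.158,.181)])
g=s["eef_pos"]
for dz in(0,-.019,-.032): print(proj(c,g+Tt@np.array([0,0,dz])),proj(c,g+Tt@np.array([.011,0,dz])))
im=cv2.imread("pics/w7.png")
print("col325",[tuple(im[y,325]) for y in range(236,300,3)].__repr__().replace("np.uint8",""))
im=cv2.imread("pics/w6.png"); print("w6 col341",[(y,int(im[y,341].max())) for y in range(150,220,3)])
for p in ("w1","w2"):
  im=cv2.imread(f"pics/{p}.png"); print(p,[(y,int(im[y,332].max())) for y in range(0,80,3)])
E
```

```text
(325, 252) [array([ 0.0086, -0.0007]), array([ 0.0153, -0.0006]), array([ 0.0223, -0.0005])]
(325, 268) [array([ 0.0007, -0.0007]), array([ 0.0083, -0.0006]), array([ 0.0162, -0.0005])]
(325, 275) [array([-0.0029, -0.0007]), array([ 0.0051, -0.0006]), array([ 0.0135, -0.0005])]
[326.43093219 279.22873812] [326.42807844 255.80089081]
[326.40160784 295.7037586 ] [326.3979518  270.07217329]
[326.37774961 309.10780515] [326.3733692 281.7171877]
col325 [((123), (125), (118)), ((123), (124), (118)), ((123), (125), (118)), ((85), (85), (85)), ((81), (81), (81)), ((86), (86), (86)), ((23), (21), (22)), ((22), (22), (24)), ((22), (23), (22)), ((20), (17), (18)), ((23), (22), (19)), ((23), (24), (21)), ((25), (25), (22)), ((23), (22), (22)), ((26), (25), (23)), ((27), (25), (26)), ((28), (28), (29)), ((29), (29), (28)), ((32), (31), (30)), ((28), (28), (27)), ((26), (26), (25)), ((25), (27), (26))]
w6 col341 [(150, 184), (153, 185), (156, 184), (159, 168), (162, 116), (165, 116), (168, 89), (171, 20), (174, 23), (177, 28), (180, 26), (183, 39), (186, 41), (189, 40), (192, 40), (195, 40), (198, 40), (201, 39), (204, 38), (207, 26), (210, 50), (213, 72), (216, 134), (219, 135)]
w1 [(0, 179), (3, 180), (6, 180), (9, 167), (12, 109), (15, 154), (18, 179), (21, 31), (24, 53), (27, 65), (30, 68), (33, 69), (36, 69), (39, 73), (42, 75), (45, 77), (48, 78), (51, 36), (54, 34), (57, 29), (60, 23), (63, 50), (66, 223), (69, 224), (72, 224), (75, 208), (78, 119)]
w2 [(0, 20), (3, 133), (6, 212), (9, 213), (12, 212), (15, 213), (18, 213), (21, 213), (24, 207), (27, 103), (30, 116), (33, 126), (36, 132), (39, 215), (42, 215), (45, 215), (48, 216), (51, 216), (54, 216), (57, 217), (60, 216), (63, 217), (66, 218), (69, 218), (72, 218), (75, 219), (78, 219)]
```

The handle's foot projects right at the TCP, yet the fingers shut without it. The visible fingertips, (293 px), look about 35 mm higher than the TCP. So the fingers probably closed just above the handle. I reopen, go down slowly with the fingers straddling the handle (outside the rim), and watch the force.

>>> {"fn": "move_arm", "kwargs": {"moves": [[0.7, [0, 0, 0], [0, 0, 0]], [0.7, [0, 0, 0], [0, 0, 0]], [0.7, [0, 0, 0], [0, 0, 0]], [0.7, [0, 0, 0], [0, 0, 0]], [0.7, [0, 0, 0], [0, 0, 0]], [0.7, [0, 0, 0.003], [0, 0, 0]], [0.7, [0, 0, 0.003], [0, 0, 0]], [0.7, [0, 0, 0.003], [0, 0, 0]], [0.7, [0, 0, 0], [0, 0, 0]], [0.7, [0, 0, 0], [0, 0, 0]]]}}

```text
time: 17.62
eef_pos: [0.5401, 0.2606, 0.14]
tcp_rot: [0.63, 0.776, -0.0, -0.0]
contact_force: [-0.4, -0.0, -0.6]
opening: 0.699
finger_force: 0.0
```

```bash
python3 - <<'E'
from h import *
s=get_state();print(s["time"],s["eef_pos"],s["contact_force"],s["opening"]); im=save("wrist","w8.png"); c=cam("wrist")
g=im[225:400:5,180:470:4].max(2); ch=" .:-=+*#%@"
for i,r in enumerate(g): print(225+5*i,"".join(ch[min(9,v//24)] for v in r))
Tt=R.from_quat(s["tcp_rot"]).as_matrix(); hc=np.array([.5394,.2607])
for z in(.136,.181):
  for d in(-.0115,.0115): print(z,d,proj(c,np.r_[hc,z]+Tt@np.array([d,0,0])))
E
```

```text
17.6167 [0.54012578 0.26057546 0.13995715] [-0.36872497 -0.01614883 -0.55260539] 0.6987617045642037
225 ........=+++++++++++++++++++++++++++++++++++++++++++++++++++++==....:::::
230 .......=+++++++++++++++++++++++++++++++++++++++++++++++++++++====:..:::::
235 ......=++++++++++++++++++++++++++++++++++++++++++++++++++++++=+===-.:::::
240 .....=+++++++++++++++++++++++++++++++++++++++++++++++++++++++=++=+==:::..
245 ....=++++++++++++++++++++++++++++++++++++++++++++++++++++=+=++===+==-::.:
250 ...++++++++++++++++++++++++++++++++====+++++++++++++++++============+::::
255 ..=++++++++++++++++++++++++++++++-------=+++++++++++++================:::
260 .-++++++++++++++++++++++++++++++--. . .--=++++++++++======+============::
265 .=+++++++++++++++++++++++++++++=:   .   .=+++++++++=======+=============:
270 ==+++++++++++++++++++++++++++++..   .  . .=+++++++++=====================
275 +=++++++++++++++++++++++++++++=           .+++++++++++==================+
280 ++++++++++++++++++++++++++++++..    .     .++++++++++===================#
285 ++++++++++++++++++++++++++++++     ...  .  =++++++++========
[... 1195 characters left out ...]
..  . ..::-::++:----::::=+++++++++:::::----:-::--:+#+.    ........
370 .......... .  .-:-::##=:---===-**------+#--==-======---=--##..  . .......
375 .........   . -===--###+=======---==+==---++===*====-====-##+ ...........
380 ......... .  :-===-*####*=:@#--+%%%%%%%%*--=%%=-====+-===-*##.   ........
385 ......... ...+====-+#####+==#-#%%%%%%%%%%#-@+======##-===-+##=.. ........
390 .........   :#===--:#######*-+%%%%%%%%%%%%*=-====###+-====+### ..........
395 ..........  *#=-==-:*####+::-#%%#%%%%%%%%%#::-=+####:-===-####: .........
0.136 -0.0115 [324.53670094 298.76099712]
0.136 0.0115 [324.47070415 251.37718281]
0.181 -0.0115 [323.88223672 347.59385082]
0.181 0.0115 [323.77078437 288.63144571]
```

Nothing touched, and the handle is centred between the fingertips. The gap of 182 px against 59.5 mm puts the tips about 40 mm above the TCP. I go 20 mm lower and close.

>>> {"fn": "move_arm", "kwargs": {"moves": [[0.7, [0, 0, 0.004], [0, 0, 0]], [0.7, [0, 0, 0.004], [0, 0, 0]], [0.7, [0, 0, 0.004], [0, 0, 0]], [0.7, [0, 0, 0.004], [0, 0, 0]], [0.7, [0, 0, 0.003], [0, 0, 0]], [0.7, [0, 0, 0], [0, 0, 0]], [0.7, [0, 0, 0], [0, 0, 0]], [0.7, [0, 0, 0], [0, 0, 0]], [0.7, [0, 0, 0], [0, 0, 0]], [0.7, [0, 0, 0], [0, 0, 0]]]}}

```text
time: 18.5
eef_pos: [0.5406, 0.2607, 0.1218]
tcp_rot: [0.63, 0.776, 0.0, 0.0]
contact_force: [-0.1, -0.6, -0.5]
opening: 0.702
finger_force: 0.0
```

>>> {"fn": "move_arm", "kwargs": {"moves": [[0.5, [0, 0, 0], [0, 0, 0]], [0.4, [0, 0, 0], [0, 0, 0]], [0.3, [0, 0, 0], [0, 0, 0]], [0.2, [0, 0, 0], [0, 0, 0]], [0.1, [0, 0, 0], [0, 0, 0]], [0, [0, 0, 0], [0, 0, 0]], [0, [0, 0, 0], [0, 0, 0]], [0, [0, 0, 0], [0, 0, 0]], [0, [0, 0, 0], [0, 0, 0]], [0, [0, 0, 0], [0, 0, 0]]], "grip_force": 50}}

```text
time: 19.33
eef_pos: [0.5406, 0.2607, 0.1219]
tcp_rot: [0.63, 0.776, 0.0, 0.0]
contact_force: [-1.4, 0.3, 2.8]
opening: 0.24
finger_force: 49.2
```

Handle gripped. Reading 0.24 (about 20 mm) plus the offset seen with the plate fits 23 mm. Now clockwise, in 10 degree rows around the axis.

>>> {"fn": "move_arm", "kwargs": {"moves": [[0, [-0.0013, 0.0104, 0], [0, 0, 0]], [0, [-0.0031, 0.01, 0], [0, 0, 0]], [0, [-0.0047, 0.0093, 0], [0, 0, 0]], [0, [-0.0063, 0.0083, 0], [0, 0, 0]], [0, [-0.0077, 0.0071, 0], [0, 0, 0]], [0, [-0.0088, 0.0057, 0], [0, 0, 0]], [0, [-0.0096, 0.0041, 0], [0, 0, 0]], [0, [-0.0102, 0.0024, 0], [0, 0, 0]], [0, [-0.0104, 0.0005, 0], [0, 0, 0]], [0, [-0.0104, -0.0013, 0], [0, 0, 0]]]}}

```text
time: 20.17
eef_pos: [0.6102, 0.2014, 0.1218]
tcp_rot: [0.631, 0.776, -0.001, -0.002]
contact_force: [-7.7, 2.4, 8.1]
opening: 0.245
finger_force: 49.6
```

```bash
cat > st.py <<'E'
from h import *
s=get_state(); Tt=R.from_quat(s["tcp_rot"]).as_matrix(); e=s["eef_pos"]; d=e[:2]-[.5506,.2012]
print(s["time"],e.round(4),"F tool",(Tt.T@s["contact_force"]).round(1),"open",round(s["opening"],3),"r",np.hypot(*d).round(4),"world ang",np.degrees(np.arctan2(d[1],d[0])).round(2))
E
python3 st.py
```

```text
20.1667 [0.6102 0.2014 0.1218] F tool [ 3.9 -7.1 -8.1] open 0.245 r 0.0596 world ang 0.23
```

>>> {"fn": "move_arm", "kwargs": {"moves": [[0, [-0.01, -0.0036, 0], [0, 0, 0]], [0, [-0.0093, -0.0052, 0], [0, 0, 0]], [0, [-0.0083, -0.0063, 0], [0, 0, 0]], [0, [-0.0071, -0.0077, 0], [0, 0, 0]], [0, [-0.0057, -0.0088, 0], [0, 0, 0]], [0, [-0.0041, -0.0096, 0], [0, 0, 0]], [0, [-0.0011, -0.004, 0], [0, 0, 0]], [0, [-0.0007, -0.0031, 0], [0, 0, 0]], [0, [-0.0005, -0.0031, 0], [0, 0, 0]], [0, [0, 0, 0], [0, 0, 0]]]}}

```text
time: 21.0
eef_pos: [0.5696, 0.1446, 0.1218]
tcp_rot: [0.63, 0.776, -0.0, 0.0]
contact_force: [-1.7, 2.1, 5.4]
opening: 0.242
finger_force: 49.4
```

```bash
python3 st.py
```

```text
21.0 [0.5696 0.1446 0.1218] F tool [ 2.4 -1.3 -5.4] open 0.242 r 0.0597 world ang -71.42
```

>>> {"fn": "move_arm", "kwargs": {"moves": [[0, [-0.0001, -0.001, 0], [0, 0, 0]], [0, [-0.0001, -0.001, 0], [0, 0, 0]], [0, [-0.0001, -0.001, 0], [0, 0, 0]], [0, [0, -0.001, 0], [0, 0, 0]], [0, [0, -0.001, 0], [0, 0, 0]], [0, [0, -0.001, 0], [0, 0, 0]], [0, [0, 0, 0], [0, 0, 0]], [0, [0, 0, 0], [0, 0, 0]], [0, [0, 0, 0], [0, 0, 0]], [0, [0, 0, 0], [0, 0, 0]]]}}

```text
time: 21.83
eef_pos: [0.5648, 0.1432, 0.1218]
tcp_rot: [0.63, 0.776, 0.0, 0.001]
contact_force: [3.2, 1.3, 4.7]
opening: 0.243
finger_force: 49.4
```

```bash
python3 st.py
```

```text
21.8333 [0.5648 0.1432 0.1218] F tool [ 0.6  3.4 -4.7] open 0.243 r 0.0597 world ang -76.23
```

>>> {"fn": "move_arm", "kwargs": {"moves": [[0, [0, -0.001, 0], [0, 0, 0]], [0, [0, -0.001, 0], [0, 0, 0]], [0, [0, 0, 0], [0, 0, 0]], [0, [0, 0, 0], [0, 0, 0]], [0, [0, 0, 0], [0, 0, 0]], [0, [0, 0, 0], [0, 0, 0]], [0, [0, 0, 0], [0, 0, 0]], [0, [0, 0, 0], [0, 0, 0]], [0, [0, 0, 0], [0, 0, 0]], [0, [0, 0, 0], [0, 0, 0]]]}}

```text
time: 22.67
eef_pos: [0.5648, 0.1432, 0.1219]
tcp_rot: [0.63, 0.776, 0.003, 0.002]
contact_force: [8.5, 2.5, 1.2]
opening: 0.246
finger_force: 49.2
```

```bash
python3 st.py
```

```text
22.6667 [0.5648 0.1432 0.1219] F tool [ 0.7  8.9 -1.2] open 0.246 r 0.0597 world ang -76.24
```

The stop is found: position unchanged at (0.5648,0.1432) while the force rose to 9 N, and the handle is over the slot as it should be. I work out the circle and the anticlockwise rows from here, with the command about 3 mm past the stop.

```bash
python3 - <<'E'
from h import *
P=np.array([[.6102,.2014],[.5696,.1446],[.5648,.1432],[.5406,.2607]])
from scipy.optimize import least_squares
f=least_squares(lambda c:np.hypot(*(P-c).T)-.06,[.55,.2]); print(f.x,f.fun)
c=f.x; s=get_state(); Tt=R.from_quat(s["tcp_rot"]).as_matrix()
xt=Tt[:2,0]; yt=Tt[:2,1]; d=P[2]-c; ph0=np.arctan2(d@yt,d@xt); print(np.degrees(ph0))
ph=ph0-np.radians(np.arange(19)*20); q=.06*np.c_[np.cos(ph),np.sin(ph)]
print((np.diff(q,axis=0)*1e3).round(1).tolist())
E
```

```text
[0.55020795 0.20141884] [-7.95178967e-06  3.69175112e-05  1.96681819e-05  5.47190677e-05]
177.76987590174252
[[4.4, 20.4], [11.1, 17.6], [16.5, 12.8], [19.8, 6.4], [20.8, -0.8], [19.3, -7.9], [15.4, -14.0], [9.7, -18.4], [2.8, -20.6], [-4.4, -20.4], [-11.1, -17.6], [-16.5, -12.8], [-19.8, -6.4], [-20.8, 0.8], [-19.3, 7.9], [-15.4, 14.0], [-9.7, 18.4], [-2.8, 20.6]]
```

>>> {"fn": "move_arm", "kwargs": {"moves": [[0, [0.0007, 0.008, 0], [0, 0, 0]], [0, [0.0037, 0.0154, 0], [0, 0, 0]], [0, [0.0111, 0.0176, 0], [0, 0, 0]], [0, [0.0165, 0.0128, 0], [0, 0, 0]], [0, [0.0198, 0.0064, 0], [0, 0, 0]], [0, [0.0208, -0.0008, 0], [0, 0, 0]], [0, [0.0193, -0.0079, 0], [0, 0, 0]], [0, [0.0154, -0.014, 0], [0, 0, 0]], [0, [0.0097, -0.0184, 0], [0, 0, 0]], [0, [0.0028, -0.0206, 0], [0, 0, 0]]]}}

```text
time: 23.5
eef_pos: [0.5359, 0.2599, 0.1218]
tcp_rot: [0.63, 0.777, -0.001, 0.001]
contact_force: [3.5, -5.8, 7.4]
opening: 0.241
finger_force: 49.9
```

```bash
sed -i 's/\[.5506,.2012\]/[.55021,.20142]/' st.py; python3 st.py
```

```text
23.5 [0.5359 0.2599 0.1218] F tool [-6.4  2.2 -7.4] open 0.241 r 0.0603 world ang 103.76
```

Exactly 180° so far (-76.2 to 103.8). I continue.

>>> {"fn": "move_arm", "kwargs": {"moves": [[0, [-0.0044, -0.0204, 0], [0, 0, 0]], [0, [-0.0111, -0.0176, 0], [0, 0, 0]], [0, [-0.0165, -0.0128, 0], [0, 0, 0]], [0, [-0.0198, -0.0064, 0], [0, 0, 0]], [0, [-0.0208, 0.0008, 0], [0, 0, 0]], [0, [-0.0193, 0.0079, 0], [0, 0, 0]], [0, [-0.0154, 0.014, 0], [0, 0, 0]], [0, [-0.0097, 0.0184, 0], [0, 0, 0]], [0, [-0.0028, 0.0206, 0], [0, 0, 0]], [0, [0, 0, 0], [0, 0, 0]]]}}

```text
time: 24.33
eef_pos: [0.5668, 0.1438, 0.1218]
tcp_rot: [0.631, 0.776, 0.0, -0.001]
contact_force: [0.1, 0.6, 8.2]
opening: 0.242
finger_force: 50.3
```

```bash
python3 st.py
```

```text
24.3333 [0.5668 0.1438 0.1218] F tool [ 0.6  0.2 -8.2] open 0.242 r 0.0599 world ang -73.96
```

One turn plus about 2°. Second turn:

>>> {"fn": "move_arm", "kwargs": {"moves": [[0, [0.0044, 0.0184, 0], [0, 0, 0]], [0, [0.0111, 0.0176, 0], [0, 0, 0]], [0, [0.0165, 0.0128, 0], [0, 0, 0]], [0, [0.0198, 0.0064, 0], [0, 0, 0]], [0, [0.0208, -0.0008, 0], [0, 0, 0]], [0, [0.0193, -0.0079, 0], [0, 0, 0]], [0, [0.0154, -0.014, 0], [0, 0, 0]], [0, [0.0097, -0.0184, 0], [0, 0, 0]], [0, [0.0028, -0.0206, 0], [0, 0, 0]], [0, [0, 0, 0], [0, 0, 0]]]}}

```text
time: 25.17
eef_pos: [0.5311, 0.2583, 0.1218]
tcp_rot: [0.629, 0.777, -0.003, 0.0]
contact_force: [-0.8, -2.3, 5.7]
opening: 0.244
finger_force: 50.2
```

>>> {"fn": "move_arm", "kwargs": {"moves": [[0, [-0.0044, -0.0204, 0], [0, 0, 0]], [0, [-0.0111, -0.0176, 0], [0, 0, 0]], [0, [-0.0165, -0.0128, 0], [0, 0, 0]], [0, [-0.0198, -0.0064, 0], [0, 0, 0]], [0, [-0.0208, 0.0008, 0], [0, 0, 0]], [0, [-0.0193, 0.0079, 0], [0, 0, 0]], [0, [-0.0154, 0.014, 0], [0, 0, 0]], [0, [-0.0097, 0.0184, 0], [0, 0, 0]], [0, [-0.0024, 0.0166, 0], [0, 0, 0]], [0, [0, 0, 0], [0, 0, 0]]]}}

```text
time: 26.0
eef_pos: [0.5607, 0.1424, 0.1218]
tcp_rot: [0.631, 0.776, -0.0, -0.0]
contact_force: [1.1, 0.7, 7.0]
opening: 0.243
finger_force: 51.2
```

>>> {"fn": "move_arm", "kwargs": {"moves": [[0, [0, 0, 0], [0, 0, 0]], [0, [0, 0, 0], [0, 0, 0]], [0, [0, 0, 0], [0, 0, 0]], [0, [0, 0, 0], [0, 0, 0]], [0, [0, 0, 0], [0, 0, 0]], [0, [0, 0, 0], [0, 0, 0]], [0, [0, 0, 0], [0, 0, 0]], [0, [0, 0, 0], [0, 0, 0]], [0, [0, 0, 0], [0, 0, 0]], [0, [0, 0, 0], [0, 0, 0]]]}}

```text
time: 26.83
eef_pos: [0.5589, 0.142, 0.1218]
tcp_rot: [0.63, 0.777, -0.001, 0.0]
contact_force: [1.9, -1.2, 6.5]
opening: 0.239
finger_force: 51.0
```

```bash
python3 st.py
```

```text
26.8333 [0.5589 0.142  0.1218] F tool [-1.6  1.6 -6.5] open 0.239 r 0.06 world ang -81.71
```

>>> {"fn": "move_arm", "kwargs": {"moves": [[0, [0, 0.002, 0], [0, 0, 0]], [0, [0, 0.002, 0], [0, 0, 0]], [0, [0.0001, 0.0015, 0], [0, 0, 0]], [0, [0, 0, 0], [0, 0, 0]], [0, [0, 0, 0], [0, 0, 0]], [0, [0, 0, 0], [0, 0, 0]], [0, [0, 0, 0], [0, 0, 0]], [0, [0, 0, 0], [0, 0, 0]], [0, [0, 0, 0], [0, 0, 0]], [0, [0, 0, 0], [0, 0, 0]]]}}

```text
time: 27.67
eef_pos: [0.5637, 0.143, 0.1218]
tcp_rot: [0.63, 0.777, -0.002, -0.0]
contact_force: [-0.9, -1.5, 7.0]
opening: 0.245
finger_force: 51.1
```

```bash
python3 st.py
```

```text
27.6667 [0.5637 0.143  0.1218] F tool [-1.3 -1.2 -7. ] open 0.245 r 0.06 world ang -77.05
```

>>> {"fn": "move_arm", "kwargs": {"moves": [[0, [0, 0.001, 0], [0, 0, 0]], [0, [0, 0, 0], [0, 0, 0]], [0, [0, 0, 0], [0, 0, 0]], [0, [0, 0, 0], [0, 0, 0]], [0, [0, 0, 0], [0, 0, 0]], [0, [0, 0, 0], [0, 0, 0]], [0, [0, 0, 0], [0, 0, 0]], [0, [0, 0, 0], [0, 0, 0]], [0, [0, 0, 0], [0, 0, 0]], [0, [0, 0, 0], [0, 0, 0]]]}}

```text
time: 28.5
eef_pos: [0.5644, 0.1432, 0.1218]
tcp_rot: [0.63, 0.777, -0.002, -0.0]
contact_force: [-1.2, -2.5, 7.1]
opening: 0.24
finger_force: 51.2
```

```bash
python3 st.py; python3 - <<'E'
from h import *
im=save("wrist","w9.png"); t=save("top","t9.png"); s=save("scene","s9.png")
# change of bystanders: compare first and last scene outside arm, and plate still in caddy vs s5
for a,b in(("top0","t9"),("t5","t9"),("s5","s9")):
    d=cv2.absdiff(cv2.imread(f"pics/{a}.png"),cv2.imread(f"pics/{b}.png")).max(2)
    n,l,st,ce=cv2.connectedComponentsWithStats(cv2.morphologyEx((d>40).astype(np.uint8),cv2.MORPH_OPEN,np.ones((2,2))))
    print(a,b,[tuple(map(int,x)) for x in st[1:] if x[4]>15])
E
```

```text
28.5 [0.5644 0.1432 0.1218] F tool [-2.2 -1.7 -7.1] open 0.24 r 0.06 world ang -76.27
top0 t9 [(184, 195, 83, 98, 5074), (388, 235, 19, 13, 93), (180, 236, 5, 9, 34), (176, 307, 108, 173, 14609), (28, 323, 10, 5, 27), (182, 331, 37, 47, 1204), (42, 338, 137, 125, 7095), (305, 431, 31, 14, 271), (324, 447, 17, 3, 42), (0, 463, 24, 17, 230)]
t5 t9 [(410, 168, 13, 6, 62), (389, 183, 22, 44, 131), (394, 185, 23, 45, 133), (412, 188, 38, 39, 876), (450, 188, 39, 96, 2082), (184, 195, 83, 98, 5423), (181, 236, 3, 8, 23), (389, 236, 16, 11, 65), (400, 236, 17, 12, 66), (403, 244, 8, 9, 45), (376, 248, 4, 5, 17), (381, 251, 4, 5, 18), (407, 264, 37, 17, 350), (441, 272, 11, 22, 84), (380, 282, 41, 21, 510), (447, 284, 6, 12, 41), (275, 303, 169, 177, 18257), (176, 307, 98, 173, 11908), (181, 334, 34, 39, 977), (200, 369, 8, 5, 26), (210, 368, 8, 5, 24), (222, 449, 19, 31, 160), (269, 449, 12, 31, 199), (243, 454, 6, 8, 21), (245, 461, 13, 19, 142), (296, 461, 53, 19, 743)]
s5 s9 [(194, 0, 21, 53, 515), (215, 0, 42, 48, 1438), (268, 0, 68, 31, 1167), (264, 23, 6, 13, 62), (284, 25, 137, 208, 12145), (228, 44, 33, 15, 306), (208, 47, 97, 218, 9079), (198, 65, 15, 12, 118), (213, 65, 4, 10, 26), (203, 88, 3, 9, 23), (145, 100, 3, 6, 17), (145, 110, 9, 16, 70), (157, 129, 12, 8, 58), (219, 139, 24, 23, 317), (287, 147, 24, 16, 105), (295, 166, 14, 10, 99), (384, 218, 41, 22, 500)]
```

The handle is back at the stop's angle (-76.27° against -76.24°) after two full turns and is still gripped. The differences between the pictures are only the arm, its shadows and the plate in the caddy.

```bash
python3 -c "
from plant import *
print(sign_off())"
```

```text
the job is handed in; nothing more can be done
None
```

The limiter plate stands in the caddy pocket; the wheel was turned clockwise to its stop, then backed off two full turns (within about 0.1° by the arm's own position reading), with the handle still gripped at hand-in, about 29 s in.

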